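Open the dial padlock on the oxide chest and hold it up

ROBOT

A 6-joint arm with a two-finger parallel gripper is mounted at the origin on the work surface. World frame = base frame: x ahead of the robot, y to its left, z up, the work surface at z = 0. Lengths are in m, angles in rad, forces in N, time in s.
With the tool pointing down it reaches from about 0.375 to 0.9 m from the base axis. Payload 3.1 kg.
Tool frame: the origin (TCP) lies midway between the tips of the shut fingers; the grasp point (between the pads) lies 19 mm behind it (manip.grip_depth is the distance from the TCP to the grasp point, in m); z points along the fingers, y is the line along which they close (so a half turn about z gives the same grasp; the last joint's range is limited). The gripper opens to 85 mm and grips with 20 to 120 N. Pads are 22 mm wide; open, the fingers measure 114 mm over their backs; the gripper's body (76 mm by 85 mm) begins 54 mm behind the grasp point. The pads swing forward as they close: fully open they stand 13 mm farther back than shut.
Start: joints at [-1.403, 0.527, 1.433, -0, 1.181, -0.178], TCP at [0.212, -0.588, 0.231] pointing down, gripper open.
Joint ranges: [-3.08, 3.08], [-0.75, 2.2], [0.22, 2.44], [-1.43, 4.57], [0, 2.65], [-2.85, 2.85]. Speed limits (rad/s): [2.79, 2.79, 3.14, 3.14, 3.14, 3.14].

INTERFACE

Orientations are given as a unit quaternion [x, y, z, w].
In Python, from station import telemetry, snapshot, manip gives the robot as it stands. The module is installed in compiled form; this text tells all that it offers.
- The arm moves only by the shell command python3 -m crank 'ROWS' [OPENING] [FORCE]. ROWS is text: rows parted by semicolons, each of 6 numbers parted by spaces: the shift along the tool's x, y, z as a fraction of full scale, then the turn, a rotation vector about the tool's x, y, z as a fraction of full scale. A call has exactly 5 rows; each row shifts and turns the commanded pose from where the row before left it, along the tool's axes as they then stand; what a row does not reach is not made up. Full scale, the value 1, is 4 cm for a shift and 90 degrees for a turn. A row lasts 1/10 s, in which the tool goes at most 50 mm and 8.59 degrees, less where a joint would pass 70% of its speed; a pose out of reach is approached as far as the arm can. A call with a number of a shift or a turn outside -1 to 1 is refused whole. A call with a gripper value outside its range is refused whole. OPENING is the opening, from -1 (shut) to 1 (fully open), set as the call begins (- or left out, the last holds). The fingers move at their own pace and stop on an object; FORCE is the grip in N (left out, the last holds). Time passes only in rows, so rows that do not move let the fingers close, or fill a call up. It gives the time, the measured TCP pose, the force, the opening and the grip force at its end, in the units of the state.
- telemetry.sense(): the state, without advancing time (a new reading comes with each control period).
- snapshot(name): name is "scene" or "top" or "wrist"; returns a dict with "image" (384x512x3 uint8, red, green, blue), "depth" (384x512 float32, m along the optical axis (not along the pixel's ray), 0 where there is no reading), "camera_matrix" (3x3 intrinsics, pixels), "k1" (the pictures are not rectified: a ray, as slopes to the right and down, at radius r is drawn at 1 + k1 r^2 times it, then the intrinsics apply), "rvec" (rotation vector, rad) and "tvec" (3), from world to camera coordinates, as OpenCV has them. Camera axes: x right, y down, z forward; pixel columns grow to the right and rows downward; lengths in m; the calibration is good to about 2 mm. A picture is of the moment at which its call begins.
- manip.sign_off(): hands the job in; it is judged then, once.
The state is a dict: "t": time; "q": joint angles; "qd": joint speeds; "tau": joint torques, N m; "tcp_pos": TCP position; "tool_rot": TCP orientation; "force": force on the tool from outside, world axes, zero at the start; "ft_torque": the same for the moment, N m; "finger_gap": opening from 0.0 (shut) to 1.0 (fully open); "gripper_force": force on a finger pad.
Only numpy, scipy, OpenCV 4.12 (cv2) and the standard library are available. Lean on these libraries where they do the work, as an engineer would, in place of code of your own. Each camera call takes 0.05 s, during which the arm holds its last target. There are 200 camera calls.

TASK

The first numbers of the dial padlock on the grey steel chest are already in: turn its dial notch by notch until the white mark on the dial clicks in line with the white index mark on the shackle side, while the lock is still shut and on the hasp. Draw the lock body straight back from the staple until the shackle is pulled fully open, then work the open shackle out of the staple and lift the lock off, and finish while holding it in the gripper about 10 cm above the hasp, level, dial uppermost and shackle still open, without letting go. Leave the other things on the lid where they lie.

Things in the scene. Friction and masses are not known exactly. Their poses are not given: they have to be found in the camera images.
- chest: low grey steel chest, fixed, 246 (x) x 440 (y) x 120 mm high; origin at the centre of its underside, x from its front to its back, z up. A dark steel hasp strap, 80 mm wide, lies folded over the lid from the front edge back across the middle; its top, on which the dial padlock lies, is 123 mm above the chest's underside
- staple (a point): centre of the opening of the hasp's staple, 13 mm above the strap: an upright loop of 6 mm steel bar standing across the chest (in its y-z plane). Opening 16 mm wide, 22 mm high above the strap; loop top 28 mm above the strap; bars reach 3 mm either side of this point along chest x. The shackle's toe leg passes through it along x
- plate (a point): point on the strap's top under the middle of where the lock lies (chest x = 5, y = 0, z = 123 mm)
- lock: dial padlock, loose, about 0.44 kg: dull brass body 72 (x) x 54 (y) x 26 mm (z) lying flat on the strap, dial up, 47 mm high with the dial; origin at the centre of the body's underside; x axis away from the shackle (towards the chest's back): front face, where the shackle comes out, at x = -36 mm, back end at +36 mm; z up
- lock_grip (a point): place to grip the lock's body across its 54 mm width, behind the cheeks: lock x = +22 mm, y = 0, 13 mm above its underside. The sides are free from about lock x = -5 mm to the back end
- dial (a joint): angle of the dial, rad: 0 = white mark in line with the index mark, the only place where the shackle comes free (within about 0.1); positive = turned anticlockwise seen from above. Starts at 0.8 to 2.1. It has 15 click notches all round (0.419 apart, one at 0) and is drawn into the nearest; each click takes about 0.1 N m. Turning it can twist the lock about 0.1 rad between the cheeks
- dial_grip (a point): on the dial's axis (lock x = y = 0), 39 mm above the lock's underside, half-way up its black fluted finger knob: 28 mm across (30 over the flutes), 16 mm high, top 46.5 mm above the lock's underside. Under the knob is the dial's flat skirt, 42 mm across, its top 30.5 mm above the lock's underside
- mark (a point): middle of the raised white mark on the dial's skirt, 18.5 mm from the dial's axis (a white stripe on the knob's top points the same way)
- index (a point): white index mark on the top of the lock's body, on the middle line next to the shackle's end (lock x = -30 mm)
- shackle (a joint): how far the shackle is drawn out of the lock, m: 0 shut, 0.018 fully open (stop). Held fast except with the dial at 0; then it slides stiffly (about 3 N) and stays where left. Legs 8 mm round, 34 mm between centres, 13 mm above the lock's underside, heel leg on the lock's +y side. Shut, the bow's inside is 24 mm from the body's front face, with 1 to 5 mm of slack to the staple
- toe (a point): rounded end of the shackle's toe leg (lock y = -17 mm). Shut, it sits 4 mm inside the lock's body; fully open it stands 14 mm in front of the front face. The staple comes out through this gap: when the staple stands midway between toe end and body (lock x = -43 mm) the lock can be lifted straight up
- key_lock: bystander on the lid: laminated steel key padlock without a dial, 86 x 46 x 22 mm, loose
- glaze_jar: bystander on the lid: white screw-top jar, 54 mm across, 72 mm high, loose
- scraper: bystander on the lid: flat oval steel scraper, 130 x 45 x 4 mm, loose
- modelling_tool: bystander on the lid: slim wooden modelling tool, 165 mm long, up to 20 mm wide, 9 mm thick, loose
- cheeks (a point): on the strap's top, midway between two upright guard cheeks that flank the lock's front end with 1.5 mm to spare on each side: each 36 mm long along chest x (18 mm either way from here), 4 mm thick, 22 mm high, inner faces 28.5 mm either side of here
- test_tile: bystander on the lid: small glazed test tile, 40 x 40 x 7 mm, loose

How it is judged:
On the way, in this order (a step that is already met when the one before it is completed fails the run):
1. the dial's white mark stands in line with the index mark, with the lock still shut and lying on the hasp (horizontal distance between mark and index below 0.0123 m and value of joint shackle below 0.004 m and z of lock in the frame of chest below 0.131 m), for 0.2 s.
2. the shackle is pulled fully open while the lock is still on the hasp (value of joint shackle above 0.015 m and z of lock in the frame of chest below 0.136 m), for 0.1 s.
At the end, for the whole second after the job is handed in: the lock is held still in the gripper, not touching the chest, its underside 60 to 180 mm above the hasp strap and within 130 mm sideways of where it lay, dial uppermost and level within 20 degrees, shackle still drawn out by more than 12 mm (value of joint shackle above 0.012 m and z of lock in the frame of plate between 0.06 and 0.18 m and horizontal distance between lock and plate below 0.13 m and angle between lock's own z axis and vertical below 0.35 rad and contact force between the fingers and lock above 2 N and contact force between lock and chest below 0.2 N and linear speed of lock below 0.04 m/s); the arm keeps its last pose, push and grip.
It fails at once if another thing on the lid is shifted by more than 30 mm (distance of any of key_lock, glaze_jar, scraper, modelling_tool, test_tile from where it was at the start of the episode above 0.03 m).
It also fails if it takes over 72 s, if anything falls off the work surface, if the arm or the gripper's body presses on something with over 40 N, if the wrist force passes 120 N, or if a joint passes its speed limit or range.

## Working session

There is one attempt and no reset: what is moved stays moved. The work goes in short steps, Python scripts to look and compute and a shell command to move; the robot and the scene stay as the last step left them, time stands still between calls to the robot, and variables do not carry over. Pictures are saved under pics/ and viewed, at most 10 in all, crops included, and the job is handed in when it is done.

```bash
mkdir -p pics; cat > h.py <<'E'
import numpy as np, cv2, pickle
from station import telemetry, snapshot, manip
from scipy.spatial.transform import Rotation as R
def take(name):
    s=snapshot(name); pickle.dump(s,open(name+'.pkl','wb'))
    return s
def load(n): return pickle.load(open(n+'.pkl','rb'))
def cam(s):
    return R.from_rotvec(np.ravel(s['rvec'])).as_matrix(), np.ravel(s['tvec'])
def ray(s,u,v):
    K=s['camera_matrix']; d=np.array([(u-K[0,2])/K[0,0],(v-K[1,2])/K[1,1]]); x=d.copy()
    for _ in range(20): x=d/(1+s['k1']*(x@x))
    return np.array([x[0],x[1],1])
def atz(s,u,v,z):
    Rm,t=cam(s); o=-Rm.T@t; d=Rm.T@ray(s,u,v); return o+d*(z-o[2])/d[2]
def dep(s,u,v):
    Rm,t=cam(s); z=s['depth'][int(round(v)),int(round(u))]; return Rm.T@(ray(s,u,v)*z-t)
def proj(s,p):
    Rm,t=cam(s); c=Rm@np.array(p)+t; x=c[:2]/c[2]; x=x*(1+s['k1']*(x@x)); K=s['camera_matrix']
    return np.array([K[0,0]*x[0]+K[0,2],K[1,1]*x[1]+K[1,2]])
def crop(s,u0,v0,w,h,f,fn):
    im=s['image'][v0:v0+h,u0:u0+w][:,:,::-1]
    cv2.imwrite('pics/'+fn,cv2.resize(im,None,fx=f,fy=f,interpolation=cv2.INTER_CUBIC))
E
python3 - <<'E'
from h import *
a=take('scene');b=take('top')
im=np.vstack([a['image'],b['image']])
cv2.imwrite('pics/a.png',cv2.resize(np.hstack([a['image'],b['image']])[:,:,::-1],(800,300),interpolation=cv2.INTER_AREA))
crop(b,0,0,512,384,1.5,'b.png')
for s in(a,b):
    Rm,t=cam(s);print(-Rm.T@t,s['camera_matrix'],s['k1'])
print(telemetry.sense(),manip.grip_depth)
E
```

```text
[ 1.10323931 -0.29537077  0.63631053] [[487.4403424    0.         255.66421686]
 [  0.         487.4403424  186.41099134]
 [  0.           0.           1.        ]] -0.13056503493702704
[0.37796    0.05272779 0.97444073] [[407.29379269   0.         247.48503281]
 [  0.         407.29379269 192.43789392]
 [  0.           0.           1.        ]] -0.12464352582937709
{'t': 0.1, 'q': array([-1.40251013e+00,  5.28362569e-01,  1.43377951e+00,  1.85349012e-05,
        1.18137813e+00, -1.78480482e-01]), 'qd': array([-0.00164873, -0.0018273 , -0.00394329, -0.00032453,  0.00017617,
        0.00124318]), 'tau': array([-7.16442573e-04, -4.43303776e+01, -1.78586841e+01, -2.44229150e-04,
        3.88427390e-03, -4.29304208e-06]), 'tcp_pos': array([ 0.2123472 , -0.58714299,  0.2304363 ]), 'tool_rot': array([ 9.85006877e-01,  1.72512389e-01,  1.34825740e-05, -9.63719887e-04]), 'force': array([-0.08524959,  0.19038987, -0.13192536]), 'ft_torque': array([ 0.00865511,  0.0256156 , -0.04385254]), 'gripper_force': 0.0, 'finger_gap': 1.0020379167723712} 0.0187
```

View pics/b.png

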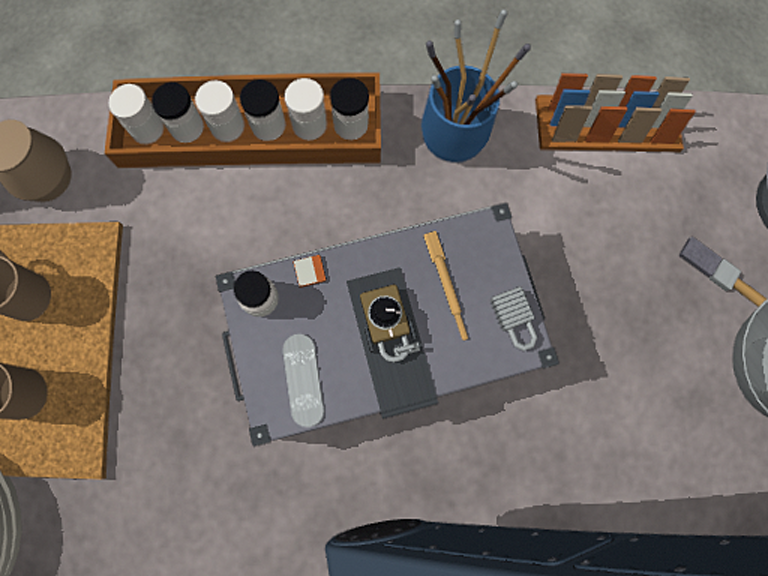

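The top view shows the chest in the middle with the dial lock at about (388,315)/1.5. The shackle and staple point towards the robot, and the dial's white stripe points roughly right. I'll enlarge it next.

```bash
python3 - <<'E'
from h import *
b=load('top');a=load('scene')
crop(b,225,170,80,90,6,'c.png')
# chest corners from b.png
for u,v in [(217,277),(503,205),(557,360),(251,446)]: print(atz(b,u/1.5,v/1.5,.12))
p=dep(b,385/1.5,313/1.5);print('knob',p, 'strap',dep(b,405/1.5,395/1.5),'pix scene',proj(a,p))
c=proj(a,p).astype(int);crop(a,c[0]-60,c[1]-60,120,100,6,'d.png')
print(c)
E
```

```text
[0.58638004 0.27018388 0.12      ]
[ 0.69286322 -0.15090202  0.12      ]
[ 0.46092054 -0.21518836  0.12      ]
[0.34752957 0.21416059 0.12      ]
knob [0.52220381 0.02925644 0.17101038] strap [0.4155727  0.00186746 0.12180316] pix scene [234.98434224 148.25135545]
[234 148]
```

View pics/c.png

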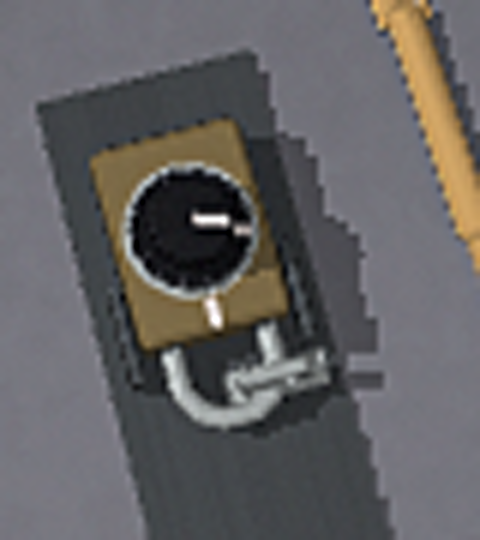

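View pics/d.png

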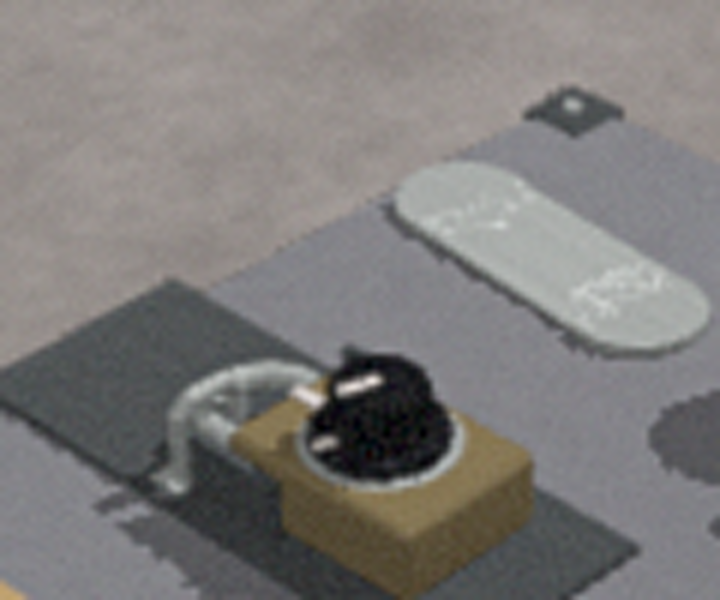

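```bash
cat >> h.py <<'E'
def goto(target,yaw=None):
    s=telemetry.sense(); Rt=R.from_quat(s['tool_rot']).as_matrix()
    d=Rt.T@(np.array(target)-s['tcp_pos'])
    y=np.degrees(np.arctan2(Rt[1,0],Rt[0,0]))
    print('t',s['t'],'tcp',s['tcp_pos'].round(4),'yaw',y.round(2),'tilt zaxis',Rt[:,2].round(4),'F',s['force'].round(1),'gap',round(s['finger_gap'],3),'gf',s['gripper_force'])
    print('shift(fullscale) tool',(d/.04).round(3),'' if yaw is None else ('rz total',((y-yaw+180)%360-180)/90))
E
python3 - <<'E'
from h import *
b=load('top');a=load('scene')
P=lambda x,y,z:atz(b,225+(x+.5)/6-.5,170+(y+.5)/6-.5,z)
c=[P(92,157,.149),P(236,120,.149),P(288,305,.149),P(147,348,.149)]
m=np.mean(c,0);print('lock',m,[np.linalg.norm(c[i]-c[i-3]) for i in range(4)])
ax=[c[0]-c[3],c[1]-c[2]];print('yaws',[np.degrees(np.arctan2(v[1],v[0])) for v in ax])
k=P(192,230,.1535);i=P(213,312,.149);mk=P(242,230,.154)
s0,s1=P(194,218,.1695),P(227,220,.1695)
print('dial',k,'idx',i,'mark',mk,np.linalg.norm(mk-k),'kidx',np.linalg.norm(i-k))
an=lambda v:np.degrees(np.arctan2(v[1],v[0]))
print('ang',an(mk-k)-an(i-k),an(s1-s0)-an(i-k),'yaw from idx',an(i-k)+180)
D=lambda x,y:atz(a,c0[0]-60+(x+.5)/6-.5,c0[1]-60+(y+.5)/6-.5,.1535)
c0=(234,148);print('dial from scene',D(382,433))
goto([k[0],k[1],.24],86)
E
```

```text
lock [0.52712293 0.02921796 0.149     ] [np.float64(0.051561472313913476), np.float64(0.06697905151949865), np.float64(0.05033987922966455), np.float64(0.06898742137588004)]
yaws [np.float64(15.332628731270278), np.float64(14.288232943096558)]
dial [0.52690895 0.02889193 0.1535    ] idx [0.49925479 0.02202859 0.149     ] mark [0.52664744 0.01184295 0.154     ] 0.017058319518852918 kidx 0.02884628972391202
ang 75.18289917517048 71.96581516036395 yaw from idx 13.93832726442514
dial from scene [0.53125258 0.02784591 0.1535    ]
t 0.1 tcp [ 0.2123 -0.5871  0.2304] yaw 19.87 tilt zaxis [-3.0e-04  1.9e-03 -1.0e+00] F [-0.1  0.2 -0.1] gap 1.002 gf 0.0
shift(fullscale) tool [ 12.63  -11.812  -0.212] ('rz total', np.float64(-0.7348017376447313))
```

```bash
r='python3 -m crank'
python3 -m crank '.63 -.59 0 0 0 0;.63 -.59 0 0 0 0;.63 -.59 0 0 0 0;.63 -.59 0 0 0 0;.63 -.59 0 0 0 0'
python3 -m crank '.63 -.59 0 0 0 0;.63 -.59 0 0 0 0;.63 -.59 0 0 0 0;.63 -.59 0 0 0 0;.63 -.59 0 0 0 0'
python3 -m crank '.63 -.59 -.05 0 0 0;.63 -.59 -.05 0 0 0;.63 -.59 -.05 0 0 0;.63 -.59 -.05 0 0 0;.63 -.59 0 0 0 0'
python3 -m crank '.63 -.59 0 0 0 0;.63 -.59 0 0 0 0;.63 -.59 0 0 0 0;.63 -.59 0 0 0 0;.63 -.59 0 0 0 0'
python3 -m crank '0 0 0 0 0 -.09;0 0 0 0 0 -.09;0 0 0 0 0 -.09;0 0 0 0 0 -.09;0 0 0 0 0 -.09'
python3 -m crank '0 0 0 0 0 -.09;0 0 0 0 0 -.09;0 0 0 0 0 -.09;0 0 0 0 0 0;0 0 0 0 0 0'
python3 - <<'E'
from h import *
goto([.527,.0289,.24],86)
w=take('wrist');crop(w,0,0,512,384,1.5,'w.png')
print(proj(w,[.527,.0289,.1695]))
E
```

```text
t: 0.6
tcp_pos: [0.2912, -0.4324, 0.2309]
tool_rot: [0.985, 0.172, -0.0, -0.0]
force: [0.1, -0.1, 0.3]
finger_gap: 1.001
gripper_force: 0.0
t: 1.1
tcp_pos: [0.3695, -0.2787, 0.2311]
tool_rot: [0.985, 0.172, -0.0, -0.0]
force: [-0.0, 0.4, 0.5]
finger_gap: 1.003
gripper_force: 0.0
t: 1.6
tcp_pos: [0.4481, -0.125, 0.2394]
tool_rot: [0.985, 0.173, 0.0, 0.0]
force: [1.0, -0.9, 0.1]
finger_gap: 1.006
gripper_force: 0.0
t: 2.1
tcp_pos: [0.5262, 0.0289, 0.239]
tool_rot: [0.985, 0.173, -0.0, -0.0]
force: [0.6, -0.5, -1.2]
finger_gap: 1.0
gripper_force: 0.0
t: 2.6
tcp_pos: [0.5257, 0.0276, 0.2389]
tool_rot: [0.863, 0.505, -0.0, -0.0]
force: [-0.2, -0.0, 0.7]
finger_gap: 0.997
gripper_force: 0.0
t: 3.1
tcp_pos: [0.5258, 0.0275, 0.2391]
tool_rot: [0.74, 0.672, -0.0, -0.0]
force: [-0.1, -0.4, 0.2]
finger_gap: 1.002
gripper_force: 0.0
t 3.1 tcp [0.5258 0.0275 0.2391] yaw 84.5 tilt zaxis [-6.e-04  1.e-04 -1.e+00] F [-0.1 -0.4  0.2] gap 1.002 gf 0.0
shift(fullscale) tool [ 0.038  0.026 -0.024] ('rz total', np.float64(-0.016672310708868723))
[259.08568282 204.80015014]
```

View pics/w.png

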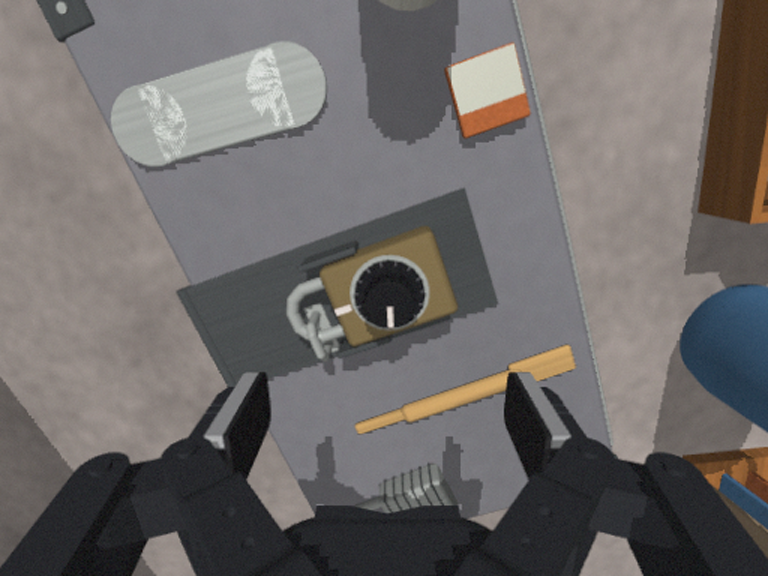

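The wrist view shows the skirt circle centred at about (390,293) in the 1.5x picture. The stripe points down (mark not yet aligned) and the index is at (343,309). Fingers are clear.

```bash
python3 - <<'E'
from h import *
w=load('wrist');p=lambda u,v,z:atz(w,(u+.5)/1.5-.5,(v+.5)/1.5-.5,z)
k=p(390,293,.1535);print('skirt',k,'knobtop',p(388,295,.1695),'depth',dep(w,260,197))
c=[p(318,264,.149),p(430,226,.149),p(459,306,.149),p(356,347,.149)];print('lock',np.mean(c,0))
f=c[1]-c[0];g=c[2]-c[3];print(np.degrees(np.arctan2(f[1],f[0])),np.degrees(np.arctan2(g[1],g[0])))
Rm,t=cam(w);print('cam',-Rm.T@t)
for q in [(245,372),(530,372)]: print(p(*q,.25))
E
```

```text
skirt [0.52796731 0.03160601 0.1535    ] knobtop [0.527212   0.03613897 0.1695    ] depth [0.52837233 0.03543897 0.16906723]
lock [0.52842989 0.03347518 0.149     ]
13.48810425822704 18.078016478133897
cam [0.5340958  0.110971   0.38144924]
[0.47567806 0.04017737 0.25      ]
[0.57796014 0.03032832 0.25      ]
```

```bash
python3 -m crank '.08 .035 .3 0 0 0;0 0 .4 0 0 0;0 0 .4 0 0 0;0 0 .4 0 0 0;0 0 .3 0 0 0' 0.2 30
python3 -m crank '0 0 .24 0 0 0;0 0 0 0 0 0;0 0 0 0 0 0;0 0 0 0 0 0;0 0 0 0 0 0' 
python3 -c "
from h import *
goto([.5275,.0305,.157],86)"
```

```text
t: 3.65
tcp_pos: [0.527, 0.0308, 0.1655]
tool_rot: [0.74, 0.673, -0.001, -0.001]
force: [-0.4, 1.2, -0.5]
finger_gap: 0.601
gripper_force: 0.0
t: 4.15
tcp_pos: [0.5282, 0.0304, 0.1584]
tool_rot: [0.739, 0.673, 0.001, 0.001]
force: [0.2, -0.5, 0.8]
finger_gap: 0.6
gripper_force: 0.0
t 4.15 tcp [0.5282 0.0304 0.1584] yaw 84.66 tilt zaxis [ 1.6e-03 -2.0e-04 -1.0e+00] F [ 0.2 -0.5  0.8] gap 0.6 gf 0.0
shift(fullscale) tool [ 0.    -0.019  0.035] ('rz total', np.float64(-0.014834776716337058))
```

```bash
python3 -m crank '0 0 0 0 0 0;0 0 0 0 0 0;0 0 0 0 0 0;0 0 0 0 0 0;0 0 0 0 0 0' -1 40
python3 -m crank '0 0 0 0 0 .08;0 0 0 0 0 .08;0 0 0 0 0 .08;0 0 0 0 0 .08;0 0 0 0 0 .08'
```

```text
t: 4.65
tcp_pos: [0.5276, 0.0305, 0.1584]
tool_rot: [0.739, 0.673, 0.0, 0.0]
force: [-1.4, 0.4, 6.2]
finger_gap: 0.303
gripper_force: 39.2
t: 5.15
tcp_pos: [0.5285, 0.0295, 0.1584]
tool_rot: [0.912, 0.411, 0.0, 0.002]
force: [-0.2, -3.8, 3.0]
finger_gap: 0.306
gripper_force: 39.4
```

```bash
python3 -m crank '0 0 0 0 0 .08;0 0 0 0 0 .08;0 0 0 0 0 .08;0 0 0 0 0 .08;0 0 0 0 0 .08'
python3 -m crank '0 0 0 0 0 .02;0 0 0 0 0 0;0 0 0 0 0 0;0 0 0 0 0 0;0 0 0 0 0 0'
python3 -c "
from h import *
goto([.5275,.0305,.157],14.4)
print(telemetry.sense()['ft_torque'])
w=take('wrist');crop(w,110,60,300,220,2.5,'w2.png')
"
```

```text
t: 5.65
tcp_pos: [0.5288, 0.029, 0.1584]
tool_rot: [0.994, 0.108, 0.001, 0.002]
force: [-1.2, -4.6, 3.0]
finger_gap: 0.302
gripper_force: 39.5
t: 6.15
tcp_pos: [0.5288, 0.0296, 0.1584]
tool_rot: [0.995, 0.095, 0.001, 0.001]
force: [0.0, -4.0, 5.2]
finger_gap: 0.306
gripper_force: 39.6
t 6.15 tcp [0.5288 0.0296 0.1584] yaw 10.93 tilt zaxis [ 0.0025 -0.0017 -1.    ] F [ 0.  -4.   5.2] gap 0.306 gf 39.6308434009552
shift(fullscale) tool [-0.027 -0.027  0.035] ('rz total', np.float64(-0.03855535247904969))
[-0.76572361 -0.01721634 -0.05763002]
```

View pics/w2.png

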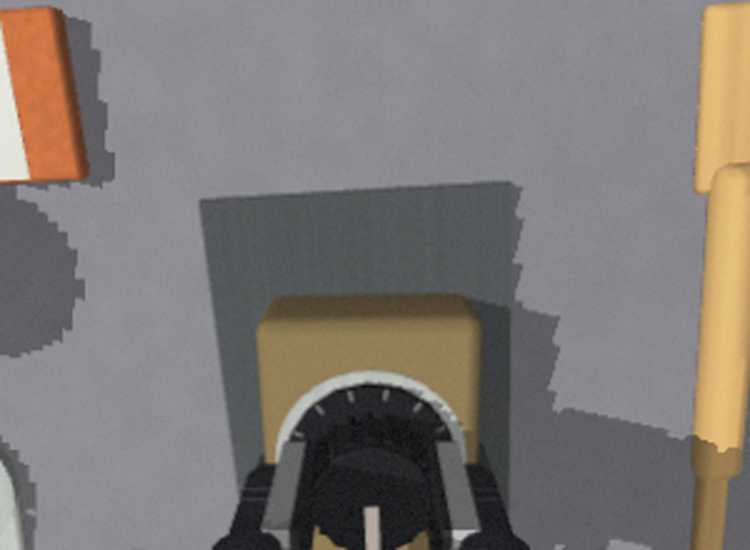

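The stripe now points down along the lock's middle line, and the lock appears slightly twisted. Release, lift and check.

```bash
python3 -m crank '0 0 0 0 0 0;0 0 0 0 0 0;0 0 0 0 0 0;0 0 0 0 0 0;0 0 0 0 0 0' 0.3 40
python3 -m crank '0 0 -.4 0 0 0;0 0 -.5 0 0 0;0 0 -.5 0 0 0;0 0 -.5 0 0 0;0 0 -.1 0 0 0' 1
python3 -m crank '.2 0 0 0 0 -.035;.2 0 0 0 0 0;.15 0 0 0 0 0;0 0 0 0 0 0;0 0 0 0 0 0' 1
python3 -c "
from h import *
goto([.5275,.0305,.157],14.4)
w=take('wrist');c=proj(w,[.52,.03,.1535]).astype(int);print(c)
u,v=max(0,min(312,c[0]-100)),max(0,min(234,c[1]-75));print(u,v);crop(w,u,v,200,150,4,'w3.png')
"
```

```text
t: 6.7
tcp_pos: [0.5275, 0.0307, 0.1575]
tool_rot: [0.995, 0.095, -0.0, -0.0]
force: [-0.1, -0.5, -0.0]
finger_gap: 0.653
gripper_force: 0.0
t: 7.2
tcp_pos: [0.5291, 0.0304, 0.2398]
tool_rot: [0.995, 0.095, 0.002, 0.001]
force: [0.9, -0.2, -0.2]
finger_gap: 0.999
gripper_force: 0.0
t: 7.7
tcp_pos: [0.5489, 0.0355, 0.237]
tool_rot: [0.993, 0.122, -0.001, -0.0]
force: [-0.8, 0.2, 0.1]
finger_gap: 0.997
gripper_force: 0.0
t 7.7 tcp [0.5489 0.0355 0.237 ] yaw 14.01 tilt zaxis [-1.5e-03  1.0e-04 -1.0e+00] F [-0.8  0.2  0.1] gap 0.997 gf 0.0
shift(fullscale) tool [-0.545 -0.007  2.002] ('rz total', np.float64(-0.0043799108046281765))
[256 230]
156 155
```

View pics/w3.png

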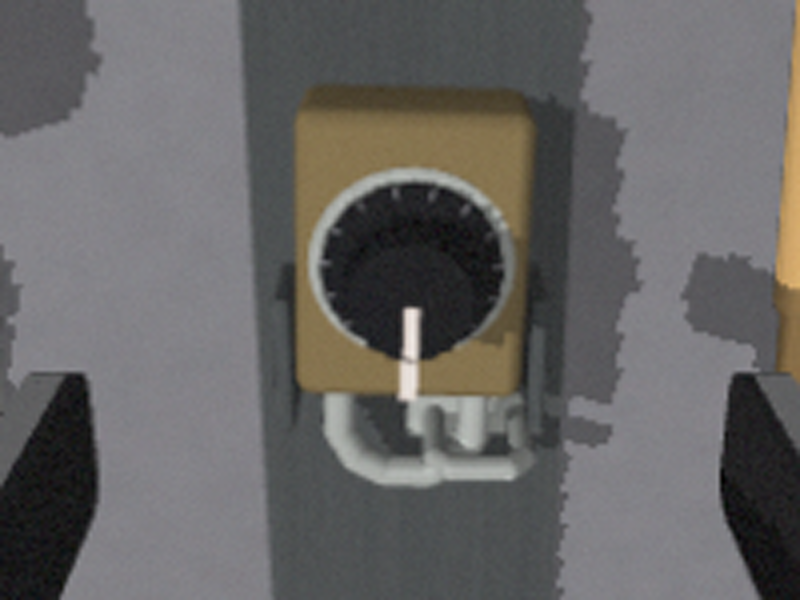

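The mark, stripe and index are in line at (409,310–400). The body is gripped next, at the current xy.

```bash
python3 -m crank '0 0 .5 0 0 0;0 0 .5 0 0 0;0 0 .5 0 0 0;0 0 .5 0 0 0;0 0 .3 0 0 0' 0.85
python3 -m crank '0 0 .2 0 0 0;0 0 .2 0 0 0;0 0 .12 0 0 0;0 0 0 0 0 0;0 0 0 0 0 0'
python3 -c "
from h import *
goto([.5488,.036,.1235],14.4)"
```

```text
t: 8.25
tcp_pos: [0.548, 0.0355, 0.1442]
tool_rot: [0.993, 0.122, -0.001, -0.0]
force: [-0.4, 0.5, -0.1]
finger_gap: 0.923
gripper_force: 0.0
t: 8.75
tcp_pos: [0.5495, 0.0354, 0.1253]
tool_rot: [0.993, 0.122, 0.0, 0.0]
force: [-0.2, -0.2, 0.5]
finger_gap: 0.921
gripper_force: 0.0
t 8.75 tcp [0.5495 0.0354 0.1253] yaw 14.02 tilt zaxis [ 9.e-04 -1.e-04 -1.e+00] F [-0.2 -0.2  0.5] gap 0.921 gf 0.0
shift(fullscale) tool [-0.013 -0.02   0.045] ('rz total', np.float64(-0.004197512464481987))
```

```bash
python3 -m crank '0 0 .03 0 0 0;0 0 0 0 0 0;0 0 0 0 0 0;0 0 0 0 0 0;0 0 0 0 0 0' -1 90
python3 -m crank '0 0 0 0 0 0;0 0 0 0 0 0;0 0 0 0 0 0;0 0 0 0 0 0;0 0 0 0 0 0'
python3 -m crank '.05 0 0 0 0 0;.05 0 0 0 0 0;.05 0 0 0 0 0;0 0 0 0 0 0;0 0 0 0 0 0'
python3 -m crank '.05 0 0 0 0 0;.05 0 0 0 0 0;.05 0 0 0 0 0;0 0 0 0 0 0;0 0 0 0 0 0'

```

```text
t: 9.25
tcp_pos: [0.5498, 0.0353, 0.1247]
tool_rot: [0.993, 0.122, 0.001, 0.0]
force: [-0.7, 0.2, 5.8]
finger_gap: 0.612
gripper_force: 96.1
t: 9.75
tcp_pos: [0.5498, 0.0353, 0.1246]
tool_rot: [0.993, 0.122, 0.001, 0.0]
force: [-1.4, 1.2, 5.3]
finger_gap: 0.61
gripper_force: 96.1
t: 10.25
tcp_pos: [0.5503, 0.0357, 0.1247]
tool_rot: [0.992, 0.123, -0.005, 0.001]
force: [-10.6, -5.3, 14.6]
finger_gap: 0.614
gripper_force: 97.3
t: 10.75
tcp_pos: [0.5522, 0.0365, 0.1247]
tool_rot: [0.992, 0.124, -0.009, 0.001]
force: [-17.7, -6.8, 22.0]
finger_gap: 0.614
gripper_force: 97.9
```

```bash
python3 -c "
from h import *
goto([.5488,.036,.1235],14.4);s=telemetry.sense();print(s['ft_torque'],R.from_quat(s['tool_rot']).as_matrix().round(4))
a=take('scene');b=take('top');w=take('wrist')
f=lambda s,u,v,W,H,k:cv2.resize(s['image'][v:v+H,u:u+W][:,:,::-1],None,fx=k,fy=k,interpolation=cv2.INTER_CUBIC)
cv2.imwrite('pics/e.png',np.vstack([np.hstack([f(a,175,95,100,75,4),f(b,215,170,100,75,4)]),f(w,156,234,200,75,4)[:300]]))
"
```

```text
t 10.75 tcp [0.5522 0.0365 0.1247] yaw 14.24 tilt zaxis [-0.0183 -0.0038 -0.9998] F [-17.7  -6.8  22. ] gap 0.614 gf 97.9487407207489
shift(fullscale) tool [-0.085 -0.008  0.032] ('rz total', np.float64(-0.0017294785164867538))
[-1.37724491  2.55585237  0.21747885] [[ 9.691e-01  2.460e-01 -1.830e-02]
 [ 2.460e-01 -9.693e-01 -3.800e-03]
 [-1.860e-02 -8.000e-04 -9.998e-01]]
```

View pics/e.png

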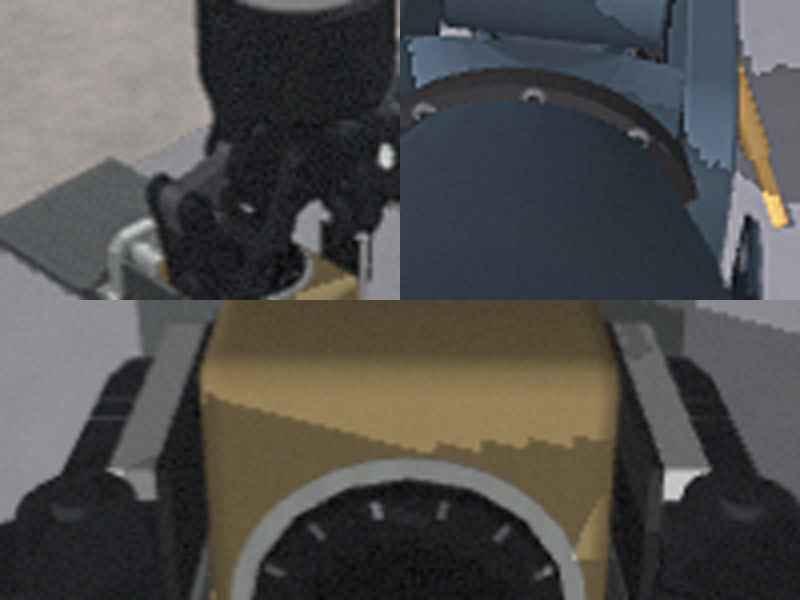

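Nothing is misplaced; the lock is simply being pressed down (Fz 22 N), which adds friction. I'll back off, take its weight and pull again.

```bash
python3 -m crank '-.1 0 0 0 0 0;-.1 0 0 0 0 0;0 0 0 0 0 0;0 0 0 0 0 0;0 0 0 0 0 0'
python3 -m crank '0 0 -.05 0 0 0;0 0 0 0 0 0;0 0 0 0 0 0;0 0 0 0 0 0;0 0 0 0 0 0'
python3 -m crank '0 0 -.05 0 0 0;0 0 0 0 0 0;0 0 0 0 0 0;0 0 0 0 0 0;0 0 0 0 0 0'

```

```text
t: 11.4
tcp_pos: [0.5521, 0.0363, 0.1247]
tool_rot: [0.992, 0.122, -0.001, 0.0]
force: [-4.6, -0.2, 9.2]
finger_gap: 0.613
gripper_force: 96.4
t: 11.9
tcp_pos: [0.5521, 0.0363, 0.1251]
tool_rot: [0.993, 0.122, -0.001, -0.0]
force: [-2.6, -2.4, -2.8]
finger_gap: 0.607
gripper_force: 94.9
t: 12.4
tcp_pos: [0.553, 0.0363, 0.1277]
tool_rot: [0.993, 0.122, -0.0, 0.0]
force: [-2.3, -2.7, -5.0]
finger_gap: 0.613
gripper_force: 94.8
```

```bash
python3 -m crank '.05 0 0 0 0 0;.05 0 0 0 0 0;.05 0 0 0 0 0;0 0 0 0 0 0;0 0 0 0 0 0'
python3 -m crank '.05 0 0 0 0 0;.05 0 0 0 0 0;0 0 0 0 0 0;0 0 0 0 0 0;0 0 0 0 0 0'

```

```text
t: 12.9
tcp_pos: [0.5595, 0.0379, 0.1279]
tool_rot: [0.993, 0.122, 0.001, 0.0]
force: [-2.4, -2.5, -4.2]
finger_gap: 0.614
gripper_force: 94.8
t: 13.4
tcp_pos: [0.5631, 0.0388, 0.1278]
tool_rot: [0.993, 0.122, 0.0, 0.0]
force: [-2.0, -2.3, -4.8]
finger_gap: 0.613
gripper_force: 94.8
```

```bash
python3 -m crank '.05 0 0 0 0 0;.05 0 0 0 0 0;0 0 0 0 0 0;0 0 0 0 0 0;0 0 0 0 0 0'
python3 -m crank '.05 0 0 0 0 0;.03 0 0 0 0 0;0 0 0 0 0 0;0 0 0 0 0 0;0 0 0 0 0 0'
python3 -m crank '.05 0 0 0 0 0;0 0 0 0 0 0;0 0 0 0 0 0;0 0 0 0 0 0;0 0 0 0 0 0'

```

```text
t: 13.9
tcp_pos: [0.567, 0.0397, 0.1278]
tool_rot: [0.993, 0.122, 0.0, 0.0]
force: [-1.6, -3.0, -4.2]
finger_gap: 0.611
gripper_force: 94.8
t: 14.4
tcp_pos: [0.5679, 0.0402, 0.1272]
tool_rot: [0.992, 0.122, -0.002, 0.0]
force: [-3.9, -4.0, -4.2]
finger_gap: 0.614
gripper_force: 94.9
t: 14.9
tcp_pos: [0.568, 0.0404, 0.1267]
tool_rot: [0.992, 0.123, -0.004, 0.0]
force: [-8.7, -6.6, -4.1]
finger_gap: 0.61
gripper_force: 94.9
```

```bash
python3 -m crank '-.1 .03 0 0 0 0;-.1 0 0 0 0 0;0 0 0 0 0 0;0 0 0 0 0 0;0 0 0 0 0 0'
python3 -m crank '-.08 0 0 0 0 0;-.08 0 0 0 0 0;-.08 0 0 0 0 0;0 0 0 0 0 0;0 0 0 0 0 0'
python3 -c "
from h import *
goto([.537,.0323,.1275],14.4)"
```

```text
t: 15.4
tcp_pos: [0.5649, 0.0381, 0.128]
tool_rot: [0.993, 0.122, 0.001, -0.0]
force: [0.3, -0.7, -4.6]
finger_gap: 0.611
gripper_force: 95.0
t: 15.9
tcp_pos: [0.5548, 0.0355, 0.1278]
tool_rot: [0.993, 0.122, 0.0, -0.0]
force: [-0.5, -0.7, -4.3]
finger_gap: 0.612
gripper_force: 95.0
t 15.9 tcp [0.5548 0.0355 0.1278] yaw 14.01 tilt zaxis [ 2.e-04  0.e+00 -1.e+00] F [-0.5 -0.7 -4.3] gap 0.612 gf 94.96687889099121
shift(fullscale) tool [-0.452 -0.03   0.007] ('rz total', np.float64(-0.004359103881866923))
```

```bash
python3 -m crank '-.08 0 0 0 0 0;-.08 0 0 0 0 0;-.08 0 0 0 0 0;0 0 0 0 0 0;0 0 0 0 0 0'
python3 -m crank '-.08 0 0 0 0 0;-.08 0 0 0 0 0;-.05 0 0 0 0 0;0 0 0 0 0 0;0 0 0 0 0 0'
python3 -c "
from h import *
goto([.537,.0323,.1275],14.4)
a=take('scene');crop(a,165,105,100,75,8,'f.png')"
```

```text
t: 16.4
tcp_pos: [0.5455, 0.0332, 0.1278]
tool_rot: [0.993, 0.122, 0.0, -0.0]
force: [-0.3, -0.4, -3.3]
finger_gap: 0.614
gripper_force: 95.0
t: 16.9
tcp_pos: [0.5375, 0.0312, 0.1278]
tool_rot: [0.993, 0.122, 0.0, 0.0]
force: [-0.7, -0.6, -4.4]
finger_gap: 0.611
gripper_force: 95.0
t 16.9 tcp [0.5375 0.0312 0.1278] yaw 14.01 tilt zaxis [ 2.e-04 -0.e+00 -1.e+00] F [-0.7 -0.6 -4.4] gap 0.611 gf 94.96740460395813
shift(fullscale) tool [-0.004 -0.03   0.007] ('rz total', np.float64(-0.004284471286649073))
```

View pics/f.png

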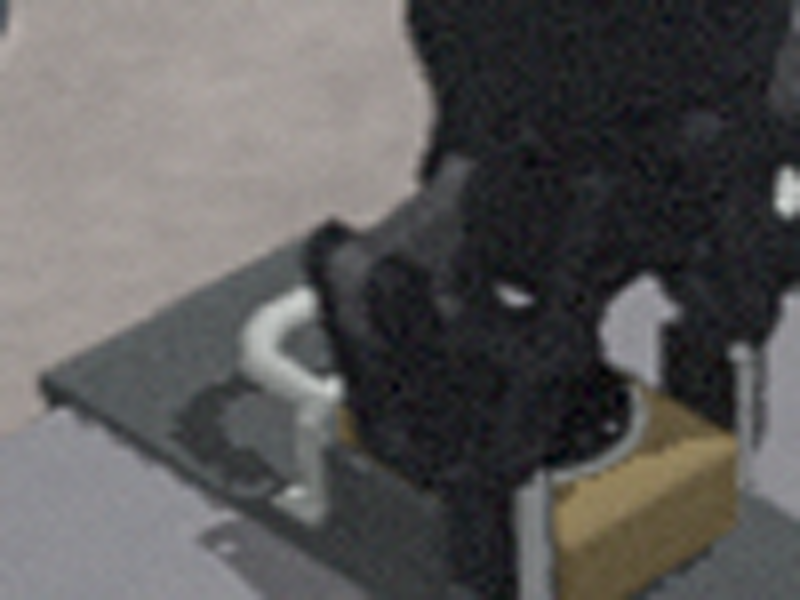

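The shackle is open, and the staple stands next to the body front with the bow out ahead at about (280,340). Now I lift gently and watch the force.

```bash
python3 -m crank '0 0 -.1 0 0 0;0 0 -.1 0 0 0;0 0 0 0 0 0;0 0 0 0 0 0;0 0 0 0 0 0'
python3 -m crank '0 0 -.1 0 0 0;0 0 0 0 0 0;0 0 0 0 0 0;0 0 0 0 0 0;0 0 0 0 0 0'
```

```text
t: 17.45
tcp_pos: [0.5374, 0.0312, 0.1357]
tool_rot: [0.993, 0.122, -0.0, -0.0]
force: [-0.3, 1.1, -4.0]
finger_gap: 0.612
gripper_force: 95.0
t: 17.95
tcp_pos: [0.5374, 0.0312, 0.1396]
tool_rot: [0.993, 0.122, -0.0, -0.0]
force: [0.3, 0.5, -3.7]
finger_gap: 0.61
gripper_force: 95.0
```

It is free, as the force equals the weight alone.

```bash
python3 -m crank '0 0 -.2 0 0 0;0 0 -.3 0 0 0;0 0 -.3 0 0 0;0 0 -.3 0 0 0;0 0 -.3 0 0 0'
python3 -m crank '0 0 -.3 0 0 0;0 0 -.3 0 0 0;0 0 -.15 0 0 0;0 0 0 0 0 0;0 0 0 0 0 0'
python3 -m crank '0 0 0 0 0 0;0 0 0 0 0 0;0 0 0 0 0 0;0 0 0 0 0 0;0 0 0 0 0 0'
python3 -c "
from h import *
goto([.537,.0323,.225],14.4)
a=take('scene');crop(a,140,50,140,105,5,'g.png')"
```

```text
t: 18.45
tcp_pos: [0.5376, 0.0312, 0.1973]
tool_rot: [0.993, 0.122, 0.001, 0.0]
force: [-0.3, 0.1, -4.6]
finger_gap: 0.615
gripper_force: 94.9
t: 18.95
tcp_pos: [0.5371, 0.0313, 0.2255]
tool_rot: [0.993, 0.122, -0.0, -0.0]
force: [-0.2, 0.3, -4.2]
finger_gap: 0.609
gripper_force: 95.0
t: 19.45
tcp_pos: [0.5373, 0.0312, 0.2255]
tool_rot: [0.993, 0.122, -0.0, -0.0]
force: [-0.0, 0.3, -4.0]
finger_gap: 0.61
gripper_force: 95.0
t 19.45 tcp [0.5373 0.0312 0.2255] yaw 14.02 tilt zaxis [-4.e-04  1.e-04 -1.e+00] F [-0.   0.3 -4. ] gap 0.61 gf 95.02075552940369
shift(fullscale) tool [-0.002 -0.028  0.013] ('rz total', np.float64(-0.004227054121323211))
```

View pics/g.png

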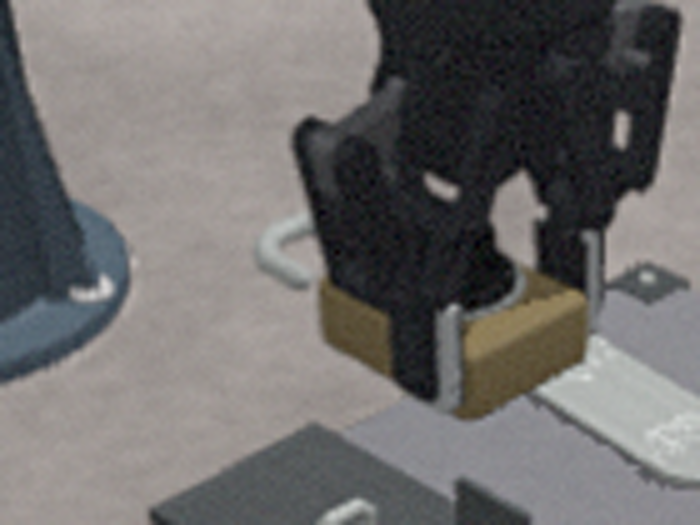

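The lock hangs level with the shackle open (toe gap at about (315,290)) and the staple free below it.

```bash
python3 -c "
from station import manip
print(manip.sign_off())"
```

```text
the job is handed in; nothing more can be done
None
```

I dialled the lock to its index mark, pulled it open and lifted it off the staple. The job was handed in at about 19.5 s with the lock held level about 10 cm above the hasp and its shackle open; sign-off returned no verdict.

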